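# Find the slip angle of a flange and set the wedge gauge

### The arm

A 6-joint arm with a two-finger parallel gripper is mounted at the origin on the work surface. World frame = base frame: x ahead of the robot, y to its left, z up, the work surface at z = 0. Lengths are in m, angles in rad, forces in N, time in s.
With the tool pointing down it reaches from about 0.3 to 0.775 m from the base axis. Payload 14.6 kg.
Tool frame: the origin (TCP) lies on the mounting face of the last link; the fingertips stand 173 mm ahead of it and the grasp point (between the pads) lies 155 mm ahead of it (env.tip_extent is the distance from the TCP to the fingertips, in m); z points along the fingers, y is the direction in which the jaws open and shut (so a half turn about z gives the same grasp; the last joint's range is limited). The gripper opens to 85 mm and grips with 20 to 120 N. Pads are 22 mm wide; open, the fingers measure 114 mm over their backs; the gripper's body (76 mm by 85 mm) begins 54 mm behind the grasp point. The pads swing forward as they close: fully open they stand 13 mm farther back than shut.
Start: joints at [-1.243, 0.3, 1.521, -0, 1.321, -0.067], TCP at [0.212, -0.508, 0.405] pointing down, gripper open.
Joint ranges: [-3.03, 3.03], [-0.79, 2.21], [0.23, 2.52], [-1.04, 4.18], [0, 3.07], [-2.55, 2.55]. Speed limits (rad/s): [2.22, 2.22, 2.57, 3.14, 3.14, 3.14].

### API

Orientations are given as a unit quaternion [x, y, z, w].
In Python, from workcell import env gives the robot as it stands. The module is installed in compiled form; this text tells all that it offers.
- The arm moves only by the tool step_arm, never from a script. Its argument "rows" is a list of rows, each a list of 3 entries, a list of its own where there are three numbers: the turn, a rotation vector about the tool's x, y, z in degrees, then the shift along the tool's x, y, z in cm, then the opening, from 0 (shut) to 1 (fully open). In form: [[[rx, ry, rz], [tx, ty, tz], fingers], ...]. A call has 1 to 20 rows; each row shifts and turns the commanded pose from where the row before left it, along the tool's axes as they then stand; what a row does not reach is not made up. A row lasts 1/8 s, in which the tool goes at most 62.5 mm and 10.7 degrees, less where a joint would pass 70% of its speed; a pose out of reach is approached as far as the arm can. A call is refused whole if a number of a shift passes 6.25 or a number of a turn 10.7, either way. A call with a gripper value outside its range is refused whole. The fingers move at their own pace and stop on an object; "grip_force" is the grip in N (left out, the last holds). Time passes only in rows, so rows that do not move let the fingers close. It gives the time, the measured TCP pose, the force and the opening at its end, in the units of the state.
- env.get_state(): the state, without advancing time (a new reading comes with each control period).
- env.snapshot(name): name is "scene" or "top"; returns a dict with "img" (384x512x3 uint8, red, green, blue), "fx", "fy", "cx", "cy" (pixels), "R" (3x3) and "t" (3): a world point X has camera coordinates R X + t. Camera axes: x right, y down, z forward; pixel columns grow to the right and rows downward; lengths in m; the calibration is good to about 2 mm. A picture is of the moment at which its call begins. There is no depth.
- env.hand_in(): hands the job in, once; it reports no verdict.
The state is a dict: "t": time; "joints": joint angles; "joint_vel": joint speeds; "joint_torque": joint torques, N m; "eef_pos": TCP position; "eef_rot": TCP orientation; "force": force on the tool from outside, world axes, zero at the start; "ft_torque": the same for the moment, N m; "width": finger opening in m.
Only numpy, scipy, OpenCV 4.12 (cv2) and the standard library are available. Lean on these libraries where they do the work, as an engineer would, in place of code of your own. Each camera call takes 0.05 s, during which the arm holds its last target. There are 200 camera calls.

### The job

Lift the hinged plate slowly by its cross bar until the first of the two flanges slips and slides down to the lip, stop before the other one slides too, and leave the plate standing at that angle. Then note the angle by sliding the steel wedge along its guide, under the bar, until it bears snugly against the bar, pressing only lightly so that the plate is not raised, and let go. Do not touch the flanges, and leave the other things on the bench alone.

Things in the scene. Friction and masses are not known exactly. Their poses are not given: they have to be found in the camera images.
- rig: Dark steel base plate fixed to the bench, 160 (x) by 540 (y) by 12 mm thick. Origin on the bench, 30 mm to -y of its middle; z up, y along the rig from the hinge (y = -200 mm) to the wedge (+90 to +285). Two rails, 10 mm tall, 42 mm apart inside, y = -15 to +295, centred on x = 0, guide the wedge along y.
- ramp (a joint): Tilt of the hinged aluminium plate, rad: 0 level (start), grows as the bar end rises, stop at 0.6. Stiff friction hinge, stays where left: raising it takes 12 to 20 N up at the bar. Plate 130 mm wide, 180 long from the hinge, 6 thick; 14 mm lip across its hinge end, lip face 9 mm from the axis.
- hinge (a point): Middle of the hinge axis, 52 mm above the bench, at the plate's mid-thickness. It turns with the plate: x along the axis (the rig's x), y up along the plate towards the bar, z out of its upper face.
- bar (a point): Centre of the round steel cross bar at the plate's free end: 12 mm diameter, 130 long along x, 220 mm from the hinge axis in the plate's mid-plane, an arm at each end, 34 mm free between bar and plate edge. At the start level, 52 mm above the bench, 40 above the base plate; swings up in an arc about the hinge. Pinch it from above; it can turn in the fingers.
- round_mid (a point): Centre (13 mm above its underside) of the round flange: steel disc 52 mm diameter, 10 thick, 34 mm hub, 26 tall in all, 0.15 to 0.31 kg. Lies on the plate about 130 mm from the hinge, left or right of the square one. Slips first, between 0.22 and 0.37 rad, then slides on to the lip, where this point is 35 mm from the hinge axis.
- square_mid (a point): Centre (13 mm above its underside) of the square flange: steel, 50 by 50 by 10 mm, 32 mm hub, 26 tall in all, 0.16 to 0.34 kg. Lies beside the round one, as far from the hinge. Rougher underside: it slips 0.06 to 0.09 rad later than the round one, and must stay where it lies.
- wedge_grip (a point): Grasp point of the loose steel wedge (0.5 kg): middle of its upright tall end, 20 mm below its flat top. It stands in the guide on the base plate; axes like the rig's; 36 mm wide (x), 163 long, 130 tall. From the 50 mm flat top a shoe slopes down at 30 degrees towards the plate (-y) to a toe 65 mm high, 138 mm from here. Slides with about 3 N of friction.
- spanner: Steel wrench, 170 mm long, lying on the bench beside the rig on the robot's side. Leave alone.
- tube_stub: Upright steel tube stub, 42 mm diameter, 60 mm tall, beside the rig on its far side. Leave alone.
- collector: Steel exhaust collector cone, 104 mm diameter, 120 mm tall, to the robot's left. Leave alone.
- chip_hammer: Hammer, 260 mm long, lying farther back. Leave alone.
- spray_can: Grey can, 64 mm diameter, 190 mm tall, to the robot's right. Leave alone.
- wedge: The same wedge; origin under its toe end, on the base plate. Its sloped shoe is clamped in slots: nominally its top edge is 25 mm horizontally from the grasp point (130 mm above the wedge's underside), but it sits up to 10 mm farther in or out along y each time, which is not measured: feel for the contact. Some 3 N beyond the sliding friction is snug enough.
- nominal_face (a point): Middle of the plane where the wedge's sloped face would be with its shoe set to the middle of its slots: 81 mm horizontally from the grasp point towards the toe, 97.5 mm above the wedge's underside. z square out of the slope, y up the slope. The real face touches the 12 mm bar when the bar's centre is somewhere between 1 and 11 mm off this plane along z.
Not all that is in view belongs to the job. What is shaped like the part that bears round_mid but brown is not meant. Leave any yellow look-alike of the wedge alone.

How it is judged:
By the outcome, as a careful person would: the job done as asked, in the order asked, and still so for the second after the job is handed in, with the robot touching nothing.
It also fails if it takes over 72 s, if anything falls off the work surface, if the arm or the gripper's body presses on something with over 40 N, if the wrist force passes 120 N, or if a joint passes its speed limit or range.

## Working session

There is one attempt and no reset: what is moved stays moved. The work goes in short steps, Python scripts to look and compute and a tool call to move; the robot and the scene stay as the last step left them, time stands still between calls to the robot, and variables do not carry over. Pictures are saved under pics/ and viewed, about 8 in all and at most 12, crops included, and the job is handed in when it is done.

Besides the shell and the picture viewer there is one more tool, called after "Emit:" in YAML: its name, and indented under it one key for each argument. step_arm: Moves the arm, as the interface text tells. Its arguments: {"type":"object","properties":{"rows":{"type":"array"},"grip_force":{"type":"number"}},"required":["rows"]}

```bash
mkdir -p pics
cat > h.py <<'E'
import numpy as np, cv2
from workcell import env
def snap(n,f,crop=None,s=1):
    d=env.snapshot(n); im=d["img"][:,:,::-1]
    if crop: a,b,c,e=crop; im=im[b:e,a:c]
    cv2.imwrite("pics/"+f,cv2.resize(im,None,fx=s,fy=s,interpolation=cv2.INTER_CUBIC)); return d
def ray(d,u,v,z):
    R,t=np.array(d["R"]),np.array(d["t"]); C=-R.T@t
    r=R.T@np.array([(u-d["cx"])/d["fx"],(v-d["cy"])/d["fy"],1]); return C+r*(z-C[2])/r[2]
def proj(d,X):
    p=np.array(d["R"])@np.array(X)+np.array(d["t"]); return np.array([p[0]/p[2]*d["fx"]+d["cx"],p[1]/p[2]*d["fy"]+d["cy"]])
E
python3 - <<'E'
from h import *
for n in("scene","top"):
    d=snap(n,n+"0.png",s=1.5); R=np.array(d["R"]);print(n,d["fx"],R.round(3).tolist(),(-R.T@np.array(d["t"])).round(3))
s=env.get_state();print(s["t"],s["eef_pos"],s["eef_rot"],s["force"],s["width"])
E
```

```text
scene 393.9821793331718 [[0.839, 0.544, -0.023], [0.322, -0.531, -0.784], [-0.438, 0.65, -0.62]] [ 1.077 -0.719  0.786]
top 497.01336512546686 [[0.038, -0.999, 0.004], [-0.976, -0.037, -0.213], [0.213, 0.004, -0.977]] [0.216 0.016 1.761]
0.1 [ 0.21152281 -0.50766285  0.40416889] [ 9.80580510e-01  1.96116210e-01 -6.29108754e-05 -5.40627945e-04] [-0.04449855 -0.43262927  0.33507431] 0.08539656427216342
```

View pics/scene0.png

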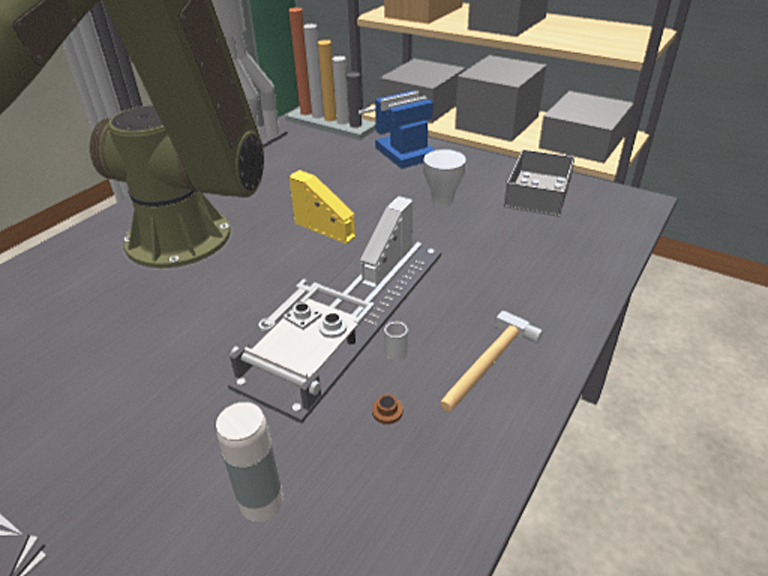

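View pics/top0.png

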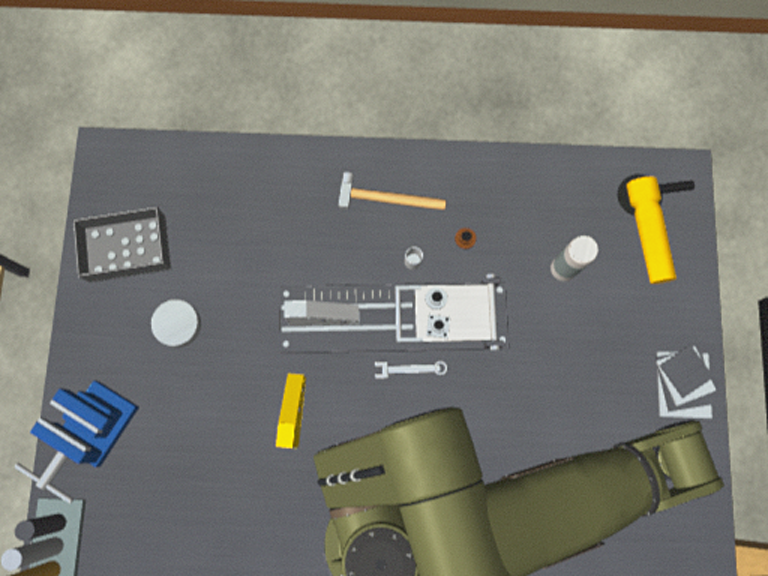

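Scene: the grey wedge (scene ~390,240) stands in the guide; the yellow look-alike (320,205) is off the rig. Flanges are on the plate: round at top-view (436,297), square at (438,325). The brown round one at (465,238) is a decoy. Next, enlarged crops for measurement.

Run:
```python
from h import *
snap("top","top1.png",(180,180,345,240),4.8)
snap("scene","sc1.png",(145,120,305,285),3.6)
```

```text
(no output)
```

View pics/top1.png

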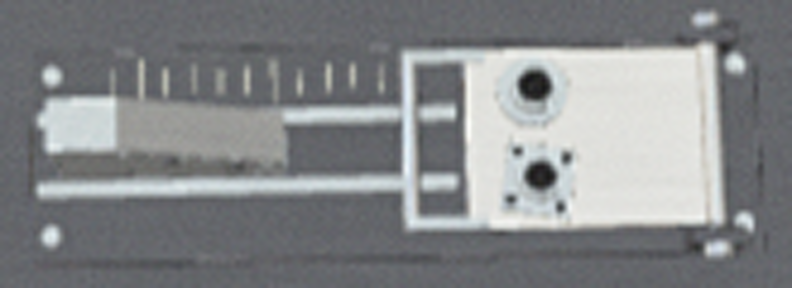

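View pics/sc1.png

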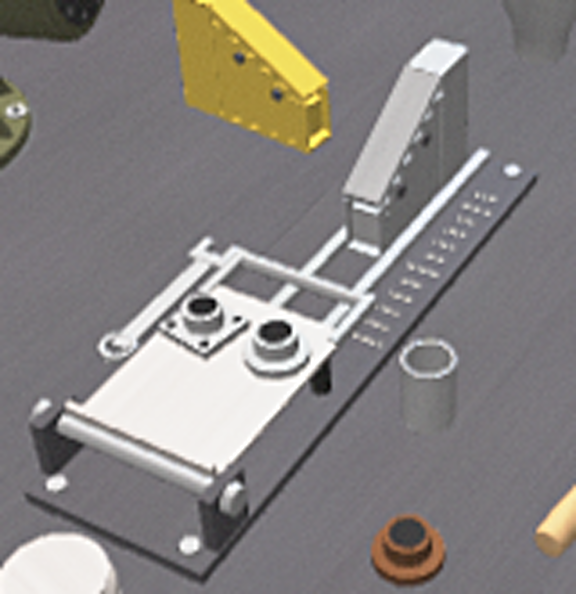

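```bash
cat > fit.py <<'E'
from h import *
from scipy.optimize import least_squares
D={n:env.snapshot(n) for n in("scene","top")}
T=lambda x,y:(180+x/4.8-.4,180+y/4.8-.4)
S=lambda x,y:(145+x/3.6-.4,120+y/3.6-.4)
obs=[("scene",S(28,494),(-.08,-.24,.012)),("scene",S(205,577),(.08,-.24,.012)),("scene",S(537,174),(.08,.30,.012)),
("scene",S(233,250),(-.065,.02,.056)),("scene",S(372,297),(.065,.02,.056)),
("top",T(410,50),(.065,.02,.058)),("top",T(411,229),(-.065,.02,.058)),
("top",T(467,57),(.065,-.02,.055)),("top",T(475,226),(-.065,-.02,.055))]
def W(p,X): c,s=np.cos(p[2]),np.sin(p[2]); return np.array([p[0]+c*X[0]-s*X[1],p[1]+s*X[0]+c*X[1],X[2]])
if __name__=="__main__":
    f=lambda p:np.concatenate([proj(D[n],W(p,X))-np.array(o) for n,o,X in obs])
    r=least_squares(f,[.5,.0,0],loss="soft_l1"); print(r.x,f(r.x).reshape(-1,2).round(1).tolist()); p=r.x
    print("bar",W(p,(0,.02,.052)),"hinge",W(p,(0,-.2,.052)))
    for q in((45,97),(115,97),(115,152),(45,152)): print("wtop",ray(D["top"],*T(*q),.142))
    for q in((412,67),(440,78),(467,50),(438,40)): print("wtop sc",ray(D["scene"],*S(*q),.142))
    for n,q in(("round",(535,87)),("sq",(541,177))): print(n,ray(D["top"],*T(*q),.081))
    for n,q in(("spanner",(150,290)),("tube",(428,357))): print(n,ray(D["scene"],*S(*q),.01 if n[0]=="s" else .06))
    np.save("p.npy",p)
E
python3 fit.py
```

```text
[ 0.51782193 -0.04486267  0.06991983] [[-1.2, -0.4], [-0.1, -0.5], [-0.7, -1.5], [0.8, 0.8], [-0.0, 0.8], [-0.0, 0.1], [1.2, -0.4], [-0.6, -1.5], [-0.6, 0.0]]
bar [ 0.51642467 -0.02491154  0.052     ] hinge [ 0.53179451 -0.24437399  0.052     ]
wtop [0.5207329  0.23223225 0.142     ]
wtop [0.52258284 0.1839284  0.142     ]
wtop [0.48414156 0.18167806 0.142     ]
wtop [0.48230523 0.22974196 0.142     ]
wtop sc [0.49607734 0.17546434 0.142     ]
wtop sc [0.52653309 0.1724632  0.142     ]
wtop sc [0.52245958 0.22476654 0.142     ]
wtop sc [0.49120344 0.22656644 0.142     ]
round [ 0.55297536 -0.11059226  0.081     ]
sq [ 0.48781434 -0.11623472  0.081     ]
spanner [ 0.38068006 -0.06438255  0.01      ]
tube [ 0.65657137 -0.05709771  0.06      ]
```

Emit:
step_arm:
  rows:
    - [[0,0,9.3],[0,0,0],0.35]
    - [[0,0,9.3],[0,0,0],0.35]
    - [[0,0,0],[2.8,-3.84,0.8],0.35]
    - [[0,0,0],[2.8,-3.84,0.8],0.35]
    - [[0,0,0],[2.8,-3.84,0.8],0.35]
    - [[0,0,0],[2.8,-3.84,0.8],0.35]
    - [[0,0,0],[2.8,-3.84,0.8],0.35]
    - [[0,0,0],[2.8,-3.84,0.8],0.35]
    - [[0,0,0],[2.8,-3.84,0.8],0.35]
    - [[0,0,0],[2.8,-3.84,0.8],0.35]
    - [[0,0,0],[2.8,-3.84,0.8],0.35]
    - [[0,0,0],[2.8,-3.84,0.8],0.35]
    - [[0,0,0],[2.8,-3.84,0.8],0.35]
    - [[0,0,0],[2.8,-3.84,0.8],0.35]
    - [[0,0,0],[0,0,0],0.35]
  grip_force: 30

```text
t: 2.17
eef_pos: [0.5152, -0.0223, 0.3079]
eef_rot: [0.999, 0.037, -0.001, -0.0]
force: [-0.2, -0.5, -0.4]
width: 0.0301
```

Emit:
step_arm:
  rows:
    - [[0,0,0],[0.1,0.25,2.0],0.35]
    - [[0,0,0],[0,0,2.2],0.35]
    - [[0,0,0],[0,0,1.5],0.35]
    - [[0,0,0],[0,0,0],0.35]

```text
t: 2.68
eef_pos: [0.5153, -0.0273, 0.251]
eef_rot: [0.999, 0.035, -0.001, -0.0]
force: [0.1, -0.3, 0.2]
width: 0.0298
```

Run:
```python
from h import *
d=snap("scene","sc2.png",(160,110,290,230),5)
s=env.get_state();print(s["t"],s["eef_pos"],s["eef_rot"])
snap("top","top2.png",(180,180,345,240),3)
```

```text
2.725 [ 0.51557515 -0.02719692  0.25187389] [ 9.99390336e-01  3.49133441e-02 -1.24372381e-04 -8.10263611e-06]
```

View pics/sc2.png

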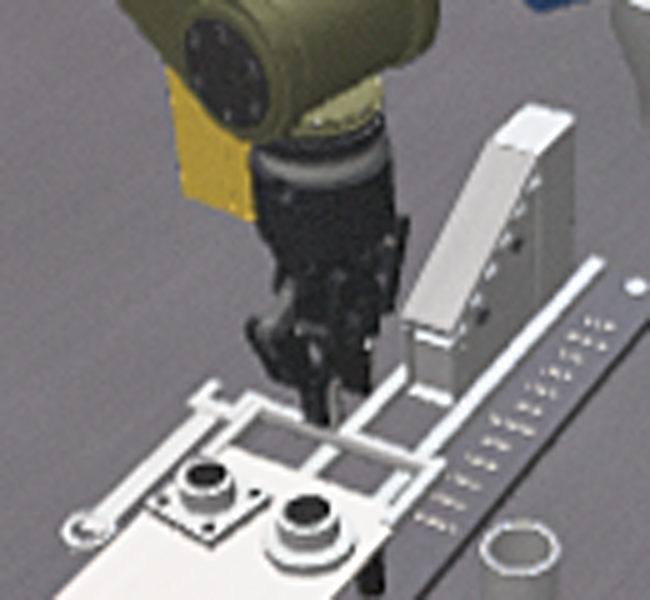

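View pics/top2.png

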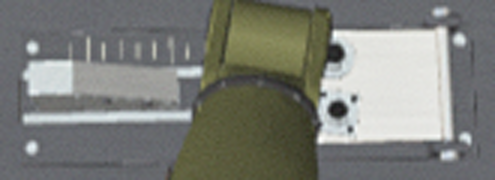

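The fingertips straddle the bar: plate-side tip at (318,420), the other at (365,390). The flanges are undisturbed. I'll descend and pinch.

Emit:
step_arm:
  rows:
    - [[0,0,0],[0,-0.1,1.3],0.35]
    - [[0,0,0],[0,0,1.3],0.35]
    - [[0,0,0],[0,0,1.2],0.35]
    - [[0,0,0],[0,0,0.5],0.35]
    - [[0,0,0],[0,0,0],0.35]

```text
t: 3.4
eef_pos: [0.5155, -0.0259, 0.2083]
eef_rot: [0.999, 0.035, -0.0, -0.0]
force: [0.7, 0.1, 0.1]
width: 0.0297
```

Emit:
step_arm:
  rows:
    - [[0,0,0],[0,0,0],0.2]
    - [[0,0,0],[0,0,0],0.08]
    - [[0,0,0],[0,0,0],0.08]
    - [[0,0,0],[0,0,0],0.08]
    - [[0,0,0],[0,0,0],0.08]
  grip_force: 40

```text
t: 4.03
eef_pos: [0.5155, -0.0244, 0.2092]
eef_rot: [0.999, 0.035, 0.0, -0.001]
force: [-1.3, 18.7, 3.1]
width: 0.0104
```

Emit:
step_arm:
  rows:
    - [[0,0,0],[0,-0.15,0],0]
    - [[0,0,0],[0,0,0],0]
    - [[0,0,0],[0,0,0],0]
  grip_force: 40

```text
t: 4.4
eef_pos: [0.5155, -0.024, 0.2091]
eef_rot: [0.999, 0.035, 0.0, -0.0]
force: [-0.9, 7.6, 4.7]
width: 0.0107
```

Emit:
step_arm:
  rows:
    - [[0,0,0],[0,-0.08,0],0]
    - [[0,0,0],[0,0,-0.14],0]
    - [[0,0,0],[0,0.005,-0.275],0]
    - [[0,0,0],[0,0.01,-0.275],0]
    - [[0,0,0],[0,0.01,-0.275],0]
    - [[0,0,0],[0,0.015,-0.275],0]
    - [[0,0,0],[0,0.02,-0.275],0]
    - [[0,0,0],[0,0,0],0]
  grip_force: 60

```text
t: 5.4
eef_pos: [0.5155, -0.0242, 0.2232]
eef_rot: [0.999, 0.035, 0.0, -0.0]
force: [6.4, 1.0, -10.6]
width: 0.0097
```

Run:
```python
from h import *
d=snap("scene","sc3.png",(160,110,290,230),5)
cv2.imwrite("pics/ref_sc.png",d["img"])
```

```text
(no output)
```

View pics/sc3.png

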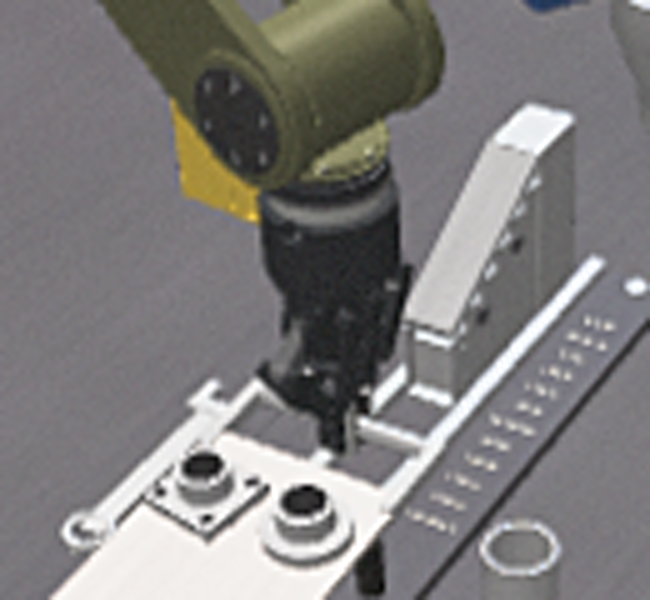

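The plate rises with the bar pinched in the fingers; both flanges are in place (square hub (205,465), round hub (305,505)).

Emit:
step_arm:
  rows:
    - [[0,0,0],[0,0.015,-0.23],0]
    - [[0,0,0],[0,0.02,-0.23],0]
    - [[0,0,0],[0,0.02,-0.23],0]
    - [[0,0,0],[0,0.02,-0.23],0]
    - [[0,0,0],[0,0.025,-0.23],0]
    - [[0,0,0],[0,0.03,-0.23],0]
    - [[0,0,0],[0,0.03,-0.23],0]
    - [[0,0,0],[0,0.03,-0.23],0]
    - [[0,0,0],[0,0.035,-0.23],0]
    - [[0,0,0],[0,0.04,-0.23],0]
    - [[0,0,0],[0,0.04,-0.23],0]
    - [[0,0,0],[0,0.04,-0.23],0]
    - [[0,0,0],[0,0,0],0]

```text
t: 7.08
eef_pos: [0.5157, -0.0276, 0.2507]
eef_rot: [0.999, 0.035, 0.0, -0.0]
force: [5.8, 2.4, -10.8]
width: 0.01
```

```bash
cat >> h.py <<'E'
B=np.array([.5158,-.0240,.0]); 
def look():
    """print tilt estimate and position of the dark hub bores along the plate"""
    from fit import W
    s=env.get_state(); p=np.load("p.npy"); dz=s["eef_pos"][2]-.2091; th=np.arcsin(dz/.22)
    print("t",round(s["t"],2),"th",round(th,4),"pos",np.round(s["eef_pos"],4),"F",np.round(s["force"],1),"w",round(s["width"],4))
    d=env.snapshot("scene"); g=cv2.cvtColor(d["img"],cv2.COLOR_RGB2GRAY)
    for n,x in(("round",.035),("sq",-.03)):
        P=lambda r:proj(d,W(p,(x,-.2+r*np.cos(th)-.029*np.sin(th),.052+r*np.sin(th)+.029*np.cos(th))))
        rs=np.arange(.02,.16,.002); v=[cv2.getRectSubPix(g,(9,3),tuple(map(float,P(r)))).mean() for r in rs]
        print(n,"bore at",round(rs[int(np.argmin(v))],3),round(min(v)),P(.13).round())
    return d
E
python3 - <<'E'
from h import *
d=look(); cv2.imwrite("pics/sc4.png",cv2.resize(d["img"][110:250,150:290,::-1],None,fx=4,fy=4))
E
```

```text
t 7.17 th 0.1905 pos [ 0.5157 -0.0276  0.2508] F [  5.8   1.9 -10.6] w 0.0099
round bore at 0.13 53 [219. 207.]
sq bore at 0.128 66 [199. 199.]
```

Emit:
step_arm:
  rows:
    - [[0,0,0],[0,0.035,-0.16],0]
    - [[0,0,0],[0,0.035,-0.16],0]
    - [[0,0,0],[0,0,0],0]
    - [[0,0,0],[0,0,0],0]

```text
t: 7.72
eef_pos: [0.5157, -0.0282, 0.2538]
eef_rot: [0.999, 0.035, -0.0, -0.0]
force: [6.8, 2.8, -11.2]
width: 0.0098
```

```bash
python3 -c "
from h import *
look()"
```

```text
t 7.83 th 0.2048 pos [ 0.5157 -0.0282  0.2538] F [  6.4   3.3 -11.4] w 0.0098
round bore at 0.128 54 [219. 206.]
sq bore at 0.128 69 [199. 199.]
```

Emit:
step_arm:
  rows:
    - [[0,0,0],[0,0.035,-0.16],0]
    - [[0,0,0],[0,0.035,-0.16],0]
    - [[0,0,0],[0,0,0],0]
    - [[0,0,0],[0,0,0],0]

```text
t: 8.38
eef_pos: [0.5158, -0.0289, 0.257]
eef_rot: [0.999, 0.035, -0.0, -0.0]
force: [6.9, 3.8, -12.0]
width: 0.0096
```

```bash
python3 -c "
from h import *
look()"
```

```text
t 8.47 th 0.2194 pos [ 0.5158 -0.0289  0.257 ] F [  6.8   4.5 -12. ] w 0.0097
round bore at 0.128 53 [219. 206.]
sq bore at 0.128 66 [198. 199.]
```

Emit:
step_arm:
  rows:
    - [[0,0,0],[0,0.035,-0.16],0]
    - [[0,0,0],[0,0.04,-0.16],0]
    - [[0,0,0],[0,0,0],0]
    - [[0,0,0],[0,0,0],0]
    - [[0,0,0],[0,0,0],0]

```text
t: 9.15
eef_pos: [0.5158, -0.0296, 0.2601]
eef_rot: [0.999, 0.035, -0.0, -0.0]
force: [7.1, 3.8, -12.4]
width: 0.0099
```

```bash
python3 -c "
from h import *
look()"
```

```text
t 9.25 th 0.2342 pos [ 0.5158 -0.0296  0.2602] F [  6.5   2.7 -12. ] w 0.0099
round bore at 0.128 49 [218. 206.]
sq bore at 0.128 68 [198. 198.]
```

Emit:
step_arm:
  rows:
    - [[0,0,0],[0,0.035,-0.16],0]
    - [[0,0,0],[0,0.04,-0.16],0]
    - [[0,0,0],[0,0,0],0]
    - [[0,0,0],[0,0,0],0]
    - [[0,0,0],[0,0,0],0]

```text
t: 9.93
eef_pos: [0.5158, -0.0304, 0.2633]
eef_rot: [0.999, 0.035, -0.0, -0.001]
force: [6.8, 2.5, -13.5]
width: 0.0096
```

```bash
python3 -c "
from h import *
look()"
```

```text
t 10.03 th 0.249 pos [ 0.5158 -0.0304  0.2633] F [  7.4   3.6 -12.2] w 0.0098
round bore at 0.13 51 [218. 205.]
sq bore at 0.128 64 [198. 198.]
```

Emit:
step_arm:
  rows:
    - [[0,0,0],[0,0.04,-0.16],0]
    - [[0,0,0],[0,0.04,-0.16],0]
    - [[0,0,0],[0,0,0],0]
    - [[0,0,0],[0,0,0],0]
    - [[0,0,0],[0,0,0],0]

```text
t: 10.7
eef_pos: [0.5159, -0.0312, 0.2665]
eef_rot: [0.999, 0.035, -0.0, -0.001]
force: [8.3, 4.2, -13.9]
width: 0.0093
```

```bash
python3 -c "
from h import *
look()"
```

```text
t 10.8 th 0.2638 pos [ 0.5159 -0.0312  0.2665] F [  7.5   3.8 -13.9] w 0.0098
round bore at 0.13 53 [218. 205.]
sq bore at 0.128 66 [198. 198.]
```

Emit:
step_arm:
  rows:
    - [[0,0,0],[0,0.04,-0.16],0]
    - [[0,0,0],[0,0.04,-0.16],0]
    - [[0,0,0],[0,0,0],0]
    - [[0,0,0],[0,0,0],0]
    - [[0,0,0],[0,0,0],0]

```text
t: 11.48
eef_pos: [0.5159, -0.032, 0.2698]
eef_rot: [0.999, 0.035, -0.0, -0.0]
force: [5.6, 4.2, -12.1]
width: 0.0096
```

```bash
python3 -c "
from h import *
look()"
```

```text
t 11.57 th 0.2792 pos [ 0.5159 -0.032   0.2697] F [  6.2   3.1 -11.8] w 0.0098
round bore at 0.128 52 [218. 205.]
sq bore at 0.128 66 [197. 198.]
```

Emit:
step_arm:
  rows:
    - [[0,0,0],[0,0.045,-0.16],0]
    - [[0,0,0],[0,0.045,-0.16],0]
    - [[0,0,0],[0,0,0],0]
    - [[0,0,0],[0,0,0],0]
    - [[0,0,0],[0,0,0],0]

```text
t: 12.25
eef_pos: [0.516, -0.0329, 0.2729]
eef_rot: [0.999, 0.035, -0.0, -0.0]
force: [6.1, 3.2, -11.4]
width: 0.0099
```

```bash
python3 -c "
from h import *
look()"
```

```text
t 12.35 th 0.2942 pos [ 0.516  -0.0329  0.2729] F [  6.8   3.5 -11.7] w 0.0099
round bore at 0.128 50 [217. 205.]
sq bore at 0.128 68 [197. 197.]
```

Emit:
step_arm:
  rows:
    - [[0,0,0],[0,0.045,-0.16],0]
    - [[0,0,0],[0,0.045,-0.16],0]
    - [[0,0,0],[0,0,0],0]
    - [[0,0,0],[0,0,0],0]
    - [[0,0,0],[0,0,0],0]

```text
t: 13.02
eef_pos: [0.516, -0.0338, 0.2761]
eef_rot: [0.999, 0.035, -0.0, -0.0]
force: [6.8, 3.6, -13.0]
width: 0.0097
```

```bash
python3 -c "
from h import *
look()"
```

```text
t 13.12 th 0.3094 pos [ 0.516  -0.0338  0.2761] F [  6.9   3.  -12.6] w 0.0098
round bore at 0.124 50 [217. 204.]
sq bore at 0.128 68 [197. 197.]
```

Emit:
step_arm:
  rows:
    - [[0,0,0],[0,0,0],0]
    - [[0,0,0],[0,0,0],0]
    - [[0,0,0],[0,0,0],0]
    - [[0,0,0],[0,0,0],0]

```text
t: 13.68
eef_pos: [0.5161, -0.0338, 0.2761]
eef_rot: [0.999, 0.035, -0.0, -0.0]
force: [6.3, 3.2, -12.3]
width: 0.0096
```

```bash
python3 -c "
from h import *
look()"
```

```text
t 13.78 th 0.3093 pos [ 0.516  -0.0338  0.2761] F [  6.3   3.3 -13.3] w 0.0097
round bore at 0.114 47 [217. 204.]
sq bore at 0.128 67 [197. 197.]
```

Emit:
step_arm:
  rows:
    - [[0,0,0],[0,0,0],0]
    - [[0,0,0],[0,0,0],0]
    - [[0,0,0],[0,0,0],0]
    - [[0,0,0],[0,0,0],0]
    - [[0,0,0],[0,0,0],0]
    - [[0,0,0],[0,0,0],0]
    - [[0,0,0],[0,0,0],0]
    - [[0,0,0],[0,0,0],0]
    - [[0,0,0],[0,0,0],0]
    - [[0,0,0],[0,0,0],0]

```text
t: 15.08
eef_pos: [0.516, -0.0338, 0.2761]
eef_rot: [0.999, 0.035, -0.0, -0.0]
force: [6.8, 2.7, -13.2]
width: 0.0098
```

```bash
python3 -c "
from h import *
look()"
```

```text
t 15.18 th 0.3093 pos [ 0.516  -0.0338  0.2761] F [  7.3   3.1 -12.4] w 0.0098
round bore at 0.068 54 [217. 204.]
sq bore at 0.128 67 [197. 197.]
```

The round flange is sliding and the square one holds. I'll wait for it to reach the lip.

Emit:
step_arm:
  rows:
    - [[0,0,0],[0,0,0],0]
    - [[0,0,0],[0,0,0],0]
    - [[0,0,0],[0,0,0],0]
    - [[0,0,0],[0,0,0],0]
    - [[0,0,0],[0,0,0],0]
    - [[0,0,0],[0,0,0],0]
    - [[0,0,0],[0,0,0],0]
    - [[0,0,0],[0,0,0],0]

```text
t: 16.23
eef_pos: [0.516, -0.0338, 0.2761]
eef_rot: [0.999, 0.035, -0.0, -0.0]
force: [6.6, 3.2, -12.7]
width: 0.0097
```

Run:
```python
from h import *
d=look(); cv2.imwrite("pics/sc5.png",cv2.resize(d["img"][100:250,145:290,::-1],None,fx=4,fy=4))
```

```text
t 16.32 th 0.3093 pos [ 0.5161 -0.0338  0.2761] F [  6.3   2.2 -11.9] w 0.0097
round bore at 0.032 60 [217. 204.]
sq bore at 0.128 68 [197. 197.]
```

View pics/sc5.png

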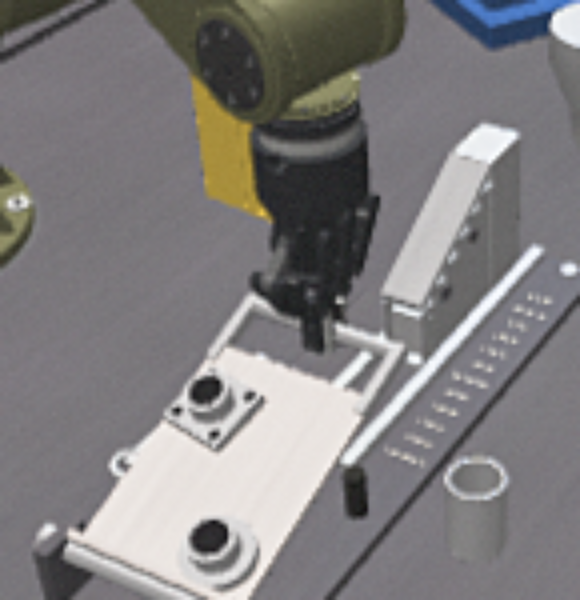

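The round flange rests at the lip (215,550) and the square one has not moved (210,400). Releasing the bar and backing off straight up.

Emit:
step_arm:
  rows:
    - [[0,0,0],[0,0,0],0.3]
    - [[0,0,0],[0,0,0],0.3]
    - [[0,0,0],[0,0,0],0.3]
    - [[0,0,0],[0,0,-1.5],0.3]
    - [[0,0,0],[0,0,-3],0.3]
    - [[0,0,0],[0,0,-4],0.4]
    - [[0,0,0],[0,0,-2],0.6]

```text
t: 17.25
eef_pos: [0.5159, -0.0339, 0.3854]
eef_rot: [0.999, 0.035, 0.002, 0.0]
force: [0.1, -0.8, 0.1]
width: 0.0504
```

Run:
```python
from h import *
d=look(); s=env.get_state(); print(np.round(s["joints"],3))
```

```text
t 17.35 th 0.9284 pos [ 0.5161 -0.0339  0.3853] F [-0.1  1.   0.6] w 0.0512
round bore at 0.05 123 [202. 202.]
sq bore at 0.15 119 [180. 194.]
[-0.136  0.245  1.642 -0.     1.252  1.364]
```

Emit:
step_arm:
  rows:
    - [[0,0,-10],[0,0,0],0.9]
    - [[0,0,-10],[0,0,0],0.9]
    - [[0,0,-10],[0,0,0],0.9]
    - [[0,0,-10],[0,0,0],0.9]
    - [[0,0,-10],[0,0,0],0.9]
    - [[0,0,-10],[0,0,0],0.9]
    - [[0,0,-10],[0,0,0],0.9]
    - [[0,0,-10],[0,0,0],0.9]
    - [[0,0,-10],[0,0,0],0.9]
    - [[0,0,0],[4.8,0.07,0.8],0.9]
    - [[0,0,0],[4.8,0.07,0.8],0.9]
    - [[0,0,0],[4.8,0.07,0.8],0.9]
    - [[0,0,0],[4.8,0.07,0.8],0.9]
    - [[0,0,0],[4.7,0.09,0.8],0.9]
    - [[0,0,0],[0,0,0],0.9]
    - [[0,0,0],[0,0,0],0.9]

```text
t: 19.4
eef_pos: [0.5029, 0.2044, 0.3415]
eef_rot: [0.682, 0.732, -0.001, -0.0]
force: [1.4, -0.1, -0.8]
width: 0.0767
```

Run:
```python
from h import *
d=env.snapshot("scene"); e=env.snapshot("top")
cv2.imwrite("pics/sc6.png",np.hstack([cv2.resize(d["img"][100:250,145:290,::-1],(435,450)),cv2.resize(e["img"][170:250,170:240,::-1],(350,450))]))
s=env.get_state();print(s["t"],s["eef_pos"],s["eef_rot"])
```

```text
19.5 [0.50316959 0.20379452 0.34199615] [ 6.82295005e-01  7.31076956e-01 -1.00664046e-04  7.79444358e-06]
```

View pics/sc6.png

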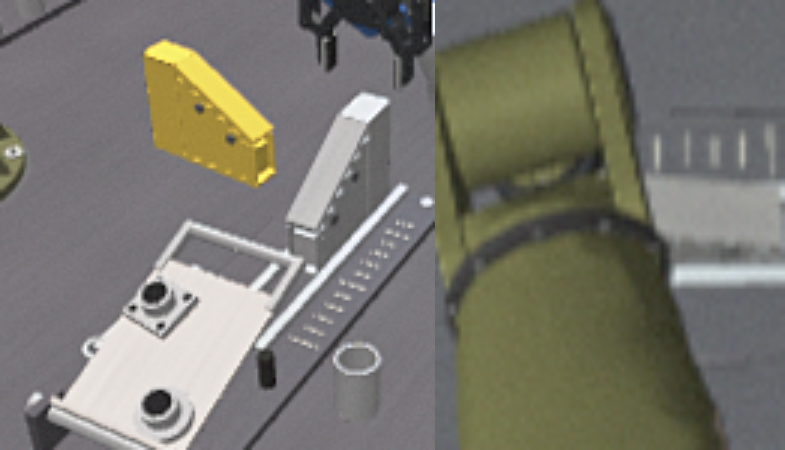

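The plate stands, round at the lip, square in place. The open fingers (left panel, 327,65 and 402,85) straddle the grey wedge's top (360,107). Descending onto it.

Emit:
step_arm:
  rows:
    - [[0,0,0],[0,0,2],0.9]
    - [[0,0,0],[0,0,2],0.9]
    - [[0,0,0],[0,0,1.5],0.9]
    - [[0,0,0],[0,0,1],0.9]
    - [[0,0,0],[0,0,0],0.9]

```text
t: 20.12
eef_pos: [0.503, 0.2045, 0.2767]
eef_rot: [0.682, 0.731, -0.0, -0.0]
force: [-0.3, -0.5, -0.4]
width: 0.0767
```

Emit:
step_arm:
  rows:
    - [[0,0,0],[0,0,0],0.55]
    - [[0,0,0],[0,0,0],0.45]
    - [[0,0,0],[0,0,0],0.35]
    - [[0,0,0],[0,0,0],0.35]
    - [[0,0,0],[0,0,0],0.35]
  grip_force: 25

```text
t: 20.75
eef_pos: [0.503, 0.2048, 0.2776]
eef_rot: [0.682, 0.731, 0.0, 0.0]
force: [-2.1, -1.4, 5.8]
width: 0.0358
```

Emit:
step_arm:
  rows:
    - [[0,0,0],[0,0,-0.08],0.35]
    - [[0,0,0],[-0.3,0,0],0.35]
    - [[0,0,0],[-0.5,0,0],0.35]
    - [[0,0,0],[-0.6,0,0],0.35]
    - [[0,0,0],[-0.6,0,0],0.35]

```text
t: 21.38
eef_pos: [0.5044, 0.1842, 0.2777]
eef_rot: [0.682, 0.731, -0.0, -0.0]
force: [0.6, 1.2, -4.1]
width: 0.0358
```

Emit:
step_arm:
  rows:
    - [[0,0,0],[-0.8,0,0.05],0.35]
    - [[0,0,0],[-1,0,0],0.35]
    - [[0,0,0],[-1,0,0],0.35]
    - [[0,0,0],[-1,0,0],0.35]
    - [[0,0,0],[-1,0,0],0.35]
    - [[0,0,0],[-1,0,0],0.35]
    - [[0,0,0],[-1,0,0],0.35]
    - [[0,0,0],[-1,0,0],0.35]
    - [[0,0,0],[-1,0,0],0.35]
    - [[0,0,0],[-0.7,0,0],0.35]
    - [[0,0,0],[-0.5,0,0],0.35]

```text
t: 22.75
eef_pos: [0.5115, 0.0846, 0.2776]
eef_rot: [0.682, 0.731, 0.0, 0.0]
force: [-1.8, 5.0, 5.0]
width: 0.0357
```

Run:
```python
from h import *
d=snap("scene","sc7.png",(150,110,280,230),5)
s=env.get_state();print(s["t"],s["eef_pos"],s["force"],s["ft_torque"])
```

```text
22.8 [0.51151883 0.08419526 0.27759379] [-0.05621217  2.20440978  4.38872299] [ 0.25611958 -0.04353256  0.04807707]
```

View pics/sc7.png

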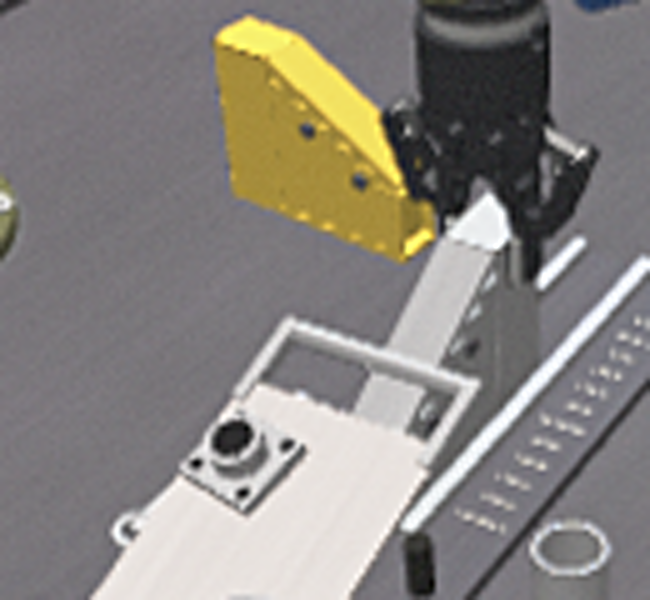

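The wedge is sliding under the bar with the toe beneath it; the bar line (290,325)–(475,385) is unchanged. Slower now.

Emit:
step_arm:
  rows:
    - [[0,0,0],[-0.5,0,-0.03],0.35]
    - [[0,0,0],[-0.5,0,0],0.35]
    - [[0,0,0],[-0.5,0,0],0.35]
    - [[0,0,0],[-0.2,0,0],0.35]
    - [[0,0,0],[-0.1,0,0],0.35]
    - [[0,0,0],[-0.1,0,0],0.35]

```text
t: 23.55
eef_pos: [0.5127, 0.0661, 0.2776]
eef_rot: [0.682, 0.731, -0.0, -0.0]
force: [-0.4, 3.5, 1.5]
width: 0.0358
```

Emit:
step_arm:
  rows:
    - [[0,0,0],[-0.1,0,0],0.35]
    - [[0,0,0],[-0.1,0,0],0.35]
    - [[0,0,0],[-0.1,0,0],0.35]
    - [[0,0,0],[-0.1,0,0],0.35]

```text
t: 24.05
eef_pos: [0.513, 0.062, 0.2776]
eef_rot: [0.682, 0.731, -0.0, -0.0]
force: [-0.0, 3.8, 1.5]
width: 0.0361
```

Emit:
step_arm:
  rows:
    - [[0,0,0],[-0.1,0,0],0.35]
    - [[0,0,0],[-0.1,0,0],0.35]
    - [[0,0,0],[-0.1,0,0],0.35]

```text
t: 24.42
eef_pos: [0.5132, 0.059, 0.2776]
eef_rot: [0.682, 0.731, -0.0, -0.0]
force: [-0.4, 2.6, 0.5]
width: 0.036
```

Run:
```python
from h import *
d=snap("scene","sc8.png",(195,155,255,205),13)
```

```text
(no output)
```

View pics/sc8.png

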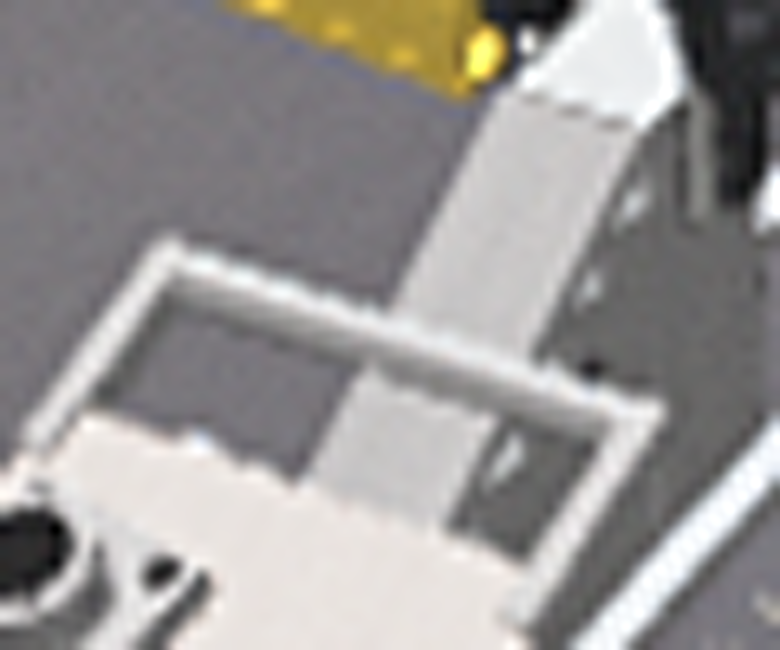

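Run:
```python
from fit import *
p=np.load("p.npy"); c,s=np.cos(p[2]),np.sin(p[2]); d=D["scene"]
def rig(x,y,z):
    w=ray(d,195+x/13-.46,155+y/13-.46,z); q=w[:2]-p[:2]; return np.array([c*q[0]+s*q[1],-s*q[0]+c*q[1]])
print("edge",rig(515,93,.142),rig(640,125,.142))
for zb in(.116,.119,.122):
    a=rig(172,265,zb),rig(645,418,zb); yb=(a[0][1]+a[1][1])/2; print("bar",zb,a,"need",.012+2*.866*(.142-zb))
st=env.get_state();q=st["eef_pos"][:2]-p[:2];print("grip rig",c*q[0]+s*q[1],-s*q[0]+c*q[1],st["t"])
```

```text
edge [-0.00854863  0.07463189] [0.02245328 0.07653635]
bar 0.116 (array([-0.0624416 ,  0.01438384]), array([0.05829278, 0.01493511])) need 0.05703199999999997
bar 0.119 (array([-0.05987539,  0.01113389]), array([0.0603183, 0.0116827])) need 0.05183599999999999
bar 0.122 (array([-0.05730917,  0.00788394]), array([0.06234382, 0.00843028])) need 0.04663999999999999
grip rig 0.0026846367497207705 0.10391453900987063 24.575
```

The shoe's top edge is at (515,93)–(640,125) and the bar runs (172,265)–(645,418), a clear gap. I estimate about 12 mm still to go, so I'll move 6 mm and then feel in 1 mm steps.

Emit:
step_arm:
  rows:
    - [[0,0,0],[-0.1,0,0],0.35]
    - [[0,0,0],[-0.1,0,0],0.35]
    - [[0,0,0],[-0.1,0,0],0.35]
    - [[0,0,0],[-0.1,0,0],0.35]
    - [[0,0,0],[-0.1,0,0],0.35]
    - [[0,0,0],[-0.05,0,0],0.35]
    - [[0,0,0],[-0.05,0,0],0.35]

```text
t: 25.45
eef_pos: [0.5136, 0.0531, 0.2776]
eef_rot: [0.682, 0.731, -0.0, -0.0]
force: [-1.3, 3.2, 0.6]
width: 0.0359
```

Emit:
step_arm:
  rows:
    - [[0,0,0],[-0.05,0,0],0.35]
    - [[0,0,0],[-0.05,0,0],0.35]

```text
t: 25.7
eef_pos: [0.5137, 0.0521, 0.2776]
eef_rot: [0.682, 0.731, -0.0, -0.0]
force: [-1.1, 3.2, -0.5]
width: 0.0358
```

Emit:
step_arm:
  rows:
    - [[0,0,0],[-0.05,0,0],0.35]
    - [[0,0,0],[-0.05,0,0],0.35]

```text
t: 25.95
eef_pos: [0.5138, 0.0511, 0.2776]
eef_rot: [0.682, 0.731, -0.0, -0.0]
force: [-1.4, 3.4, -1.2]
width: 0.0359
```

Emit:
step_arm:
  rows:
    - [[0,0,0],[-0.05,0,0.01],0.35]
    - [[0,0,0],[-0.05,0,0],0.35]

```text
t: 26.2
eef_pos: [0.5139, 0.0502, 0.2776]
eef_rot: [0.682, 0.731, 0.0, -0.0]
force: [-1.1, 5.1, 1.8]
width: 0.0358
```

Emit:
step_arm:
  rows:
    - [[0,0,0],[-0.03,0,0],0.35]
    - [[0,0,0],[-0.02,0,0],0.35]

```text
t: 26.45
eef_pos: [0.5139, 0.0497, 0.2776]
eef_rot: [0.682, 0.731, 0.0, -0.0]
force: [-1.5, 4.6, 2.0]
width: 0.0359
```

Emit:
step_arm:
  rows:
    - [[0,0,0],[-0.05,0,0],0.35]
    - [[0,0,0],[-0.03,0,0],0.35]

```text
t: 26.7
eef_pos: [0.514, 0.0489, 0.2776]
eef_rot: [0.682, 0.731, 0.0, -0.0]
force: [-2.4, 4.2, 1.4]
width: 0.0356
```

Still sliding freely (baseline about 4 N).

Emit:
step_arm:
  rows:
    - [[0,0,0],[-0.05,0,0],0.35]
    - [[0,0,0],[-0.05,0,0],0.35]

```text
t: 26.95
eef_pos: [0.514, 0.0479, 0.2776]
eef_rot: [0.682, 0.731, 0.0, -0.0]
force: [-1.4, 4.7, 2.5]
width: 0.0359
```

Emit:
step_arm:
  rows:
    - [[0,0,0],[-0.05,0,0],0.35]
    - [[0,0,0],[-0.05,0,0],0.35]

```text
t: 27.2
eef_pos: [0.5141, 0.0469, 0.2776]
eef_rot: [0.682, 0.731, 0.0, -0.0]
force: [-2.5, 5.9, 2.3]
width: 0.0359
```

Emit:
step_arm:
  rows:
    - [[0,0,0],[-0.03,-0.02,0],0.35]
    - [[0,0,0],[-0.02,0,0],0.35]

```text
t: 27.45
eef_pos: [0.514, 0.0463, 0.2776]
eef_rot: [0.682, 0.731, 0.0, 0.0]
force: [-1.1, 4.7, 2.5]
width: 0.0359
```

Emit:
step_arm:
  rows:
    - [[0,0,0],[-0.04,0,0],0.35]
    - [[0,0,0],[-0.04,0,0],0.35]

```text
t: 27.7
eef_pos: [0.514, 0.0459, 0.2776]
eef_rot: [0.682, 0.731, 0.0, -0.0]
force: [-1.2, 10.7, 2.9]
width: 0.0359
```

Emit:
step_arm:
  rows:
    - [[0,0,0],[0.03,0,0],0.35]
    - [[0,0,0],[0,0,0],0.35]

```text
t: 27.95
eef_pos: [0.514, 0.046, 0.2776]
eef_rot: [0.682, 0.731, 0.0, -0.0]
force: [-1.1, 6.7, 1.5]
width: 0.0359
```

Contact: force reached 10.7 N with the motion stopped, now 6.7 N, about 3 N beyond friction. Letting go and backing off straight up.

Emit:
step_arm:
  rows:
    - [[0,0,0],[0,0,0],0.6]
    - [[0,0,0],[0,0,0],0.8]
    - [[0,0,0],[0,0,0],0.9]
    - [[0,0,0],[0,0,0],0.9]
    - [[0,0,0],[0,0,0],0.9]
    - [[0,0,0],[0,0,-1.5],0.9]
    - [[0,0,0],[0,0,-3],0.9]
    - [[0,0,0],[0,0,-4],0.9]
    - [[0,0,0],[0,0,-4],0.9]
    - [[0,0,0],[2,0,-4],0.9]
    - [[0,0,0],[4,0,-2],0.9]
    - [[0,0,0],[4,0,0],0.9]
    - [[0,0,0],[4,0,0],0.9]
    - [[0,0,0],[0,0,0],0.9]

```text
t: 29.7
eef_pos: [0.5035, 0.1874, 0.4634]
eef_rot: [0.681, 0.732, 0.0, 0.0]
force: [0.8, -0.3, 0.2]
width: 0.077
```

Run:
```python
from h import *
d=snap("scene","sc9.png",(150,140,270,245),5.7)
cv2.imwrite("pics/end.png",d["img"][:,:,::-1])
s=env.get_state();print(s["t"],s["eef_pos"],s["force"],s["width"])
# bar shift against the picture taken before contact (sc8 crop region, 13x): phase correlation on the bar's left half
a=cv2.imread("pics/sc8.png",0); b=cv2.resize(cv2.cvtColor(d["img"][155:205,195:255],cv2.COLOR_RGB2GRAY),None,fx=13,fy=13,interpolation=cv2.INTER_CUBIC)
for n,(x0,y0,x1,y1) in dict(barL=(60,200,360,420),plate=(60,400,300,600),arm=(520,400,700,620)).items():
    sh,_=cv2.phaseCorrelate(np.float32(a[y0:y1,x0:x1]),np.float32(b[y0:y1,x0:x1]),cv2.createHanningWindow((x1-x0,y1-y0),cv2.CV_32F)); print(n,np.round(np.array(sh)/13,3),"px")
```

```text
29.75 [0.50373338 0.18621154 0.46337318] [-0.60631375 -0.29821678 -0.47934366] 0.07699333415810529
barL [-0.005  0.041] px
plate [0.    0.001] px
arm [-0.005  0.024] px
```

View pics/sc9.png

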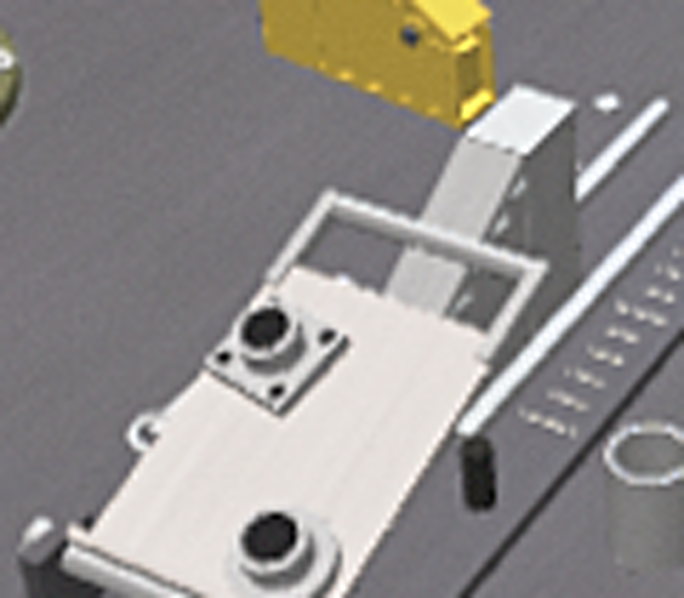

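The wedge bears against the bar at about (450,235), the bar has shifted by less than 0.05 px, the round flange is at the lip, and the square one is in place. The gripper is clear, so I'm handing in.

```bash
python3 -c "
from workcell import env
env.hand_in(); print('ok')"
```

```text
the job is handed in; nothing more can be done
ok
```

The job is handed in, finished at about 30 s of the 72 s allowed. The plate is standing at the slip angle and the wedge is snug under the bar.

- **Lift:** I raised the plate by its bar in steps of about 0.015 rad. The round flange slipped at about 0.31 rad and slid to the lip. The square flange stayed where it lay, about 128 mm from the hinge. I then let go of the bar and the plate held its angle.
- **Wedge:** I slid the grey wedge along its guide until I felt it touch the bar. The push briefly peaked at 10.7 N, about 6 N over the roughly 4.5 N sliding friction and more than the 3 N wanted. I eased it to 6.7 N before letting go.
- **Last checks:**
    - **Plate:** Comparing camera pictures from before contact and after release, the bar moved no more than 0.04 px (about 0.1 mm), so the plate was not raised.
    - **Clearance:** The gripper is well clear and reads no force.
    - **Left alone:** Neither flange nor any other item on the bench was touched.
- **Limits:** No check failed. The final snugness after release rests on the force reading just before and the last picture; I did not measure it separately. The contact point matched my camera estimate to within about 1 mm.

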